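# Tip back the guard and press the call button

## Robot

A 6-joint arm with a two-finger parallel gripper is mounted at the origin on the work surface; the furniture and walls round the work are solid. World frame = base frame: x ahead of the robot, y to its left, z up, the work surface at z = 0. Lengths are in m, angles in rad, forces in N, time in s.
With the tool pointing down it reaches from about 0.3 to 1 m from the base axis. Payload 5.1 kg.
Tool frame: the origin (TCP) lies between the finger pads; the fingertips stand 14 mm ahead of it and the grasp point (between the pads) lies 5 mm behind it; z points along the fingers, y is the line along which they close (so a half turn about z gives the same grasp; the last joint's range is limited). The gripper opens to 95 mm and grips with 3 to 60 N. Pads are 20 mm wide; open, the fingers measure 119 mm over their backs; the gripper's body (75 mm by 180 mm) begins 59 mm behind the grasp point.
Start: joints at [1.103, 0.124, 1.65, -0, 1.367, -0.083], TCP at [0.244, 0.602, 0.229] pointing down, gripper open.
Joint ranges: [-2.61, 2.61], [-1.02, 2.33], [0.03, 2.71], [-1.35, 4.49], [0.32, 2.68], [-2.91, 2.91]. Speed limits (rad/s): [2.57, 2.57, 3.14, 3.14, 3.14, 3.14].

## Interface

Orientations are given as [roll, pitch, yaw] about the fixed x, y, z axes, in that order (R = Rz(yaw) Ry(pitch) Rx(roll)).
In Python, from plant import r gives the robot as it stands.
- The arm moves only by the shell command python3 -m crank 'ROWS' [FORCE]. ROWS is JSON, a list of rows, each a list of 5 numbers: the closure, from 0 (fully open) to 1 (shut), then the shift along the tool's x, y, z in cm, then the turn about the tool's z in rad. A call has exactly 8 rows; each row shifts and turns the commanded pose from where the row before left it, along the tool's axes as they then stand; what a row does not reach is not made up. A row lasts 1/12 s, in which the tool goes at most 41.7 mm and 7.16 degrees, less where a joint would pass 70% of its speed; a pose out of reach is approached as far as the arm can. A call with a gripper value outside its range is refused whole. The fingers move at their own pace and stop on an object; FORCE is the grip in N (left out, the last holds). Time passes only in rows, so rows that do not move let the fingers close, or fill a call up. It gives the time, the measured TCP pose, the force, the opening and the grip force at its end, in the units of the state.
- r.get_state(): the state, without advancing time (a new reading comes with each control period).
- r.snapshot(name): name is "side" or "top" or "wrist"; returns a dict with "image" (420x560x3 uint8, red, green, blue), "fovy" (degrees; the focal length in pixels is half the picture's height over the tangent of half this angle, whatever the lens; pixels are square), "cx", "cy" (the principal point, pixels), "k1" (the pictures are not rectified: a ray, as slopes to the right and down, at radius r is drawn at 1 + k1 r^2 times it, then the intrinsics apply), "rvec" (rotation vector, rad) and "tvec" (3), from world to camera coordinates, as OpenCV has them. Camera axes: x right, y down, z forward; pixel columns grow to the right and rows downward; lengths in m; the calibration is good to about 2 mm. A picture is of the moment at which its call begins. There is no depth.
- r.sign_off(): hands the job in; it is judged then, once.
The state is a dict: "time_s": time; "joints": joint angles; "joint_vel": joint speeds; "joint_torque": joint torques, N m; "tool_pos": TCP position; "eef_rot": TCP orientation; "contact_force": force on the tool from outside, world axes, zero at the start; "moment": the same for the moment, N m; "opening": opening from 0.0 (shut) to 1.0 (fully open); "finger_force": force on a finger pad.
Only numpy, scipy, OpenCV 4.12 (cv2) and the standard library are available. Lean on these libraries where they do the work, as an engineer would, in place of code of your own. Each camera call takes 0.05 s, during which the arm holds its last target. There are 200 camera calls.

## Task

Call the storeman: swing the hinged steel guard of the call station up and over to the back until it stays open by itself and take your hand off it, then press the big round button under it fully down and let it come up again. Leave the guard open, and do not disturb the loose things round the station (oil filter, mouse, calculator, small carton).

Things in the scene. Friction and masses are not known exactly. Their poses are not given: they have to be found in the camera images.
- station: Call station screwed to the counter: grey box 132 (x) x 140 (y) mm, 44 mm high, on a dark flange 150 (x) x 176 (y) x 6 mm. Origin: centre of its underside. Its x axis points from the front (guard's handle) to the back (hinge), z up; turned up to 0.45 rad either way from facing the robot. A big round button stands on its top under a steel hood (the guard), which is part of the station.
- guard (a joint): Opening angle of the guard, rad: 0 shut, 1.75 open at its stop. Plain steel hood 140 (x) x 156 (y) mm, 0.2 to 0.4 kg, roof 102 mm above the counter when shut, hiding the button. Opens up and backward on an almost free hinge. Balance point about 1.1: below it the guard falls shut, beyond it falls open and stays. Moving the bar along its arc takes about 3 N; a level push can bind at first by friction.
- guard_bar (a point): Middle of the guard's handle: a round dark steel cross-bar 12 mm thick, 120 mm long along the station's y axis, on stems at its two ends; the highest part of the shut guard. When shut it is 72 mm in front of the station's origin, 164 mm above the counter, just above the guard's front edge (roof 62 mm lower). It circles the hinge axis at a radius of 198 mm.
- guard_hinge (a point): Point on the guard's hinge axis midway along it (fixed on the station): 78 mm behind the station's origin, 34 mm above the counter. The axis is the station's y axis.
- button_top (a point): Top of the round black button, 60 mm in diameter; 15 mm in front of the station's origin, 78 mm above the counter when up. Moves with the button.
- button (a joint): How far the button is pressed in m: 0 up, 0.008 fully down. A spring (about 1 N at first, 5 N fully down) brings it up again.
- oil_filter: Loose bystander: orange can 68 mm in diameter, 72 mm high, standing to the left (+y) of the station. Origin: centre of its underside.
- mouse: Loose bystander: black computer mouse 112 x 62 x 37 mm, to the right (-y) of the station. Origin: centre of its underside.
- staple_box: Loose bystander: small carton 33 x 52 x 20 mm, in front (robot side) of the station, to the left. Origin: centre of its underside.
- calculator: Loose bystander: calculator 125 x 75 x 18 mm, in front (robot side) of the station, a little to the right, lying across. Origin: centre of its underside.

How it is judged:
On the way, in this order (a step that is already met when the one before it is completed fails the run):
1. the guard stands open past its balance point by itself, the robot off the station (value of joint guard above 1.5 rad and contact force between each of the fingers, the arm and station below 0.1 N), for 0.2 s.
2. the button is pressed down (6 of its 8 mm) while the guard is open (value of joint button above 0.006 m and value of joint guard above 1.5 rad), for 0.05 s.
At the end, for the whole second after the job is handed in: The guard is open by more than 1.5 rad and at rest, and the button is up again (less than 2 mm down) after having been pressed (value of joint guard above 1.5 rad and velocity of joint guard below 0.1 rad/s and value of joint button below 0.002 m); the robot touches nothing.
It fails at once if a loose bystander is moved by more than 30 mm (distance of any of oil_filter, mouse, staple_box, calculator from where it was at the start of the episode above 0.03 m).
It also fails if it takes over 45 s, if anything falls off the work surface, if the arm or the gripper's body presses on something with over 40 N, if the wrist force passes 120 N, or if a joint passes its speed limit or range.

## Working session

There is one attempt and no reset: what is moved stays moved. The work goes in short steps, Python scripts to look and compute and a shell command to move; the robot and the scene stay as the last step left them, time stands still between calls to the robot, and variables do not carry over. Pictures are saved under pics/ and viewed, at most 10 in all, crops included, and the job is handed in when it is done.

```bash
ls; mkdir -p pics; python3 - <<'E'
from plant import r
import cv2,pickle
d={}
for n in("side","top"):
    s=r.snapshot(n); d[n]=s
    cv2.imwrite(f"pics/{n}0.png",s["image"][:,:,::-1])
    print(n,{k:v for k,v in s.items() if k!="image"})
pickle.dump(d,open("s0.pkl","wb"))
print(r.get_state())
E
```

```text
pics
side {'fovy': 46.21618577919716, 'cx': 276.0292768133975, 'cy': 215.95943611712485, 'k1': -0.14399029741488847, 'rvec': array([ 0.49573293,  2.51958098, -1.44747465]), 'tvec': array([ 0.43825465, -0.03303772,  1.19297615])}
top {'fovy': 51.057205576503414, 'cx': 286.04366183227796, 'cy': 209.23624401452213, 'k1': 0.04342385872010879, 'rvec': array([ 2.1954455 , -2.19775424,  0.02612351]), 'tvec': array([0.12960487, 0.49571737, 0.93103652])}
{'time_s': 0.1, 'joints': array([ 1.10338051e+00,  1.24428320e-01,  1.65149113e+00, -8.76652641e-06,
        1.36753731e+00, -8.25840884e-02]), 'joint_vel': array([-1.79370776e-03, -1.49763965e-03, -4.14677785e-03, -6.56905322e-04,
       -2.14795837e-04,  3.98145145e-06]), 'joint_torque': array([-1.05679790e-04, -4.18882906e+01, -3.61095393e+01,  7.77252065e-02,
        4.61643934e-02, -7.26435633e-05]), 'tool_pos': array([0.24378463, 0.60196272, 0.22754482]), 'eef_rot': array([-3.13973419e+00, -1.45217198e-04,  2.75676257e+00]), 'contact_force': array([0.6907552 , 0.55327026, 0.16065263]), 'moment': array([ 0.00972292, -0.02553748,  0.03949094]), 'finger_force': 0.0, 'opening': 0.9993412138409519}
```

View pics/top0.png

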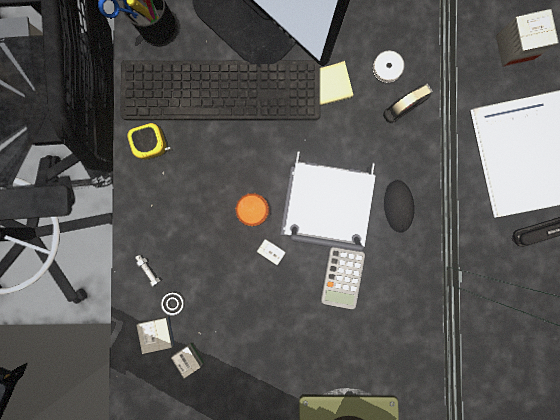

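View pics/side0.png

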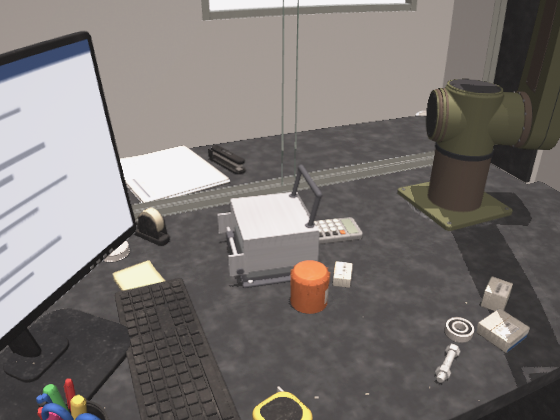

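The top view shows the station at about (330,205), its bar ends at about (294,231) and (359,240), the filter at (252,210), mouse at (399,206), carton at (271,251) and calculator at (343,278). In the side view the bar runs from about (297,171) to (317,196). I'll zoom in on both.

```bash
python3 - <<'E'
import cv2,pickle,numpy as np
d=pickle.load(open("s0.pkl","rb"))
a=d["top"]["image"][150:270,270:390];b=d["side"]["image"][160:280,215:335]
f=lambda i:cv2.convertScaleAbs(cv2.resize(i,(400,400),interpolation=cv2.INTER_CUBIC),alpha=1.3,beta=25)
cv2.imwrite("pics/crop0.png",np.hstack([f(a),f(b)])[:,:,::-1])
E
cat > h.py <<'E'
import cv2,numpy as np
def K(s):
    f=210/np.tan(np.radians(s["fovy"]/2)); return np.array([[f,0,s["cx"]],[0,f,s["cy"]],[0,0,1]]),np.array([s["k1"],0,0,0.])
def ray(s,uv):
    k,D=K(s); R=cv2.Rodrigues(s["rvec"])[0]
    p=cv2.undistortPoints(np.array(uv,float).reshape(-1,1,2),k,D).reshape(-1,2)
    return -R.T@s["tvec"], np.c_[p,np.ones(len(p))]@R
def atz(s,uv,z):
    c,v=ray(s,uv); return c+v*((z-c[2])/v[:,2])[:,None]
def proj(s,P):
    k,D=K(s); return cv2.projectPoints(np.array(P,float).reshape(-1,3),s["rvec"],s["tvec"],k,D)[0].reshape(-1,2)
def station(x,y,t,P): # station->world
    c,s=np.cos(t),np.sin(t); return np.atleast_2d(P)@np.array([[c,s,0],[-s,c,0],[0,0,1]])+[x,y,0]
E
```

```text
(no output)
```

View pics/crop0.png

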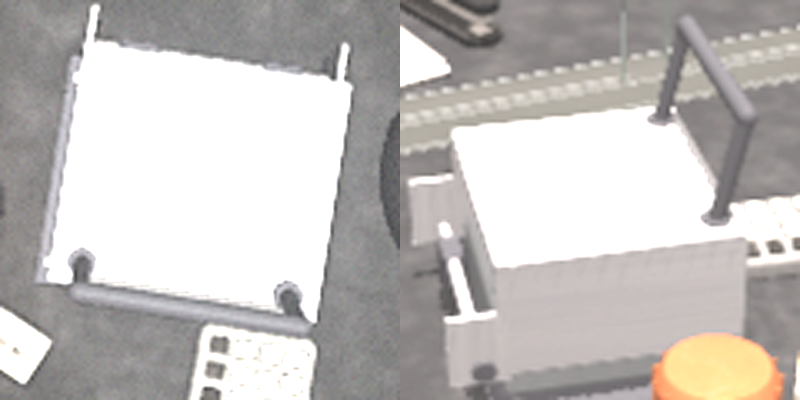

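```bash
python3 - <<'E'
import pickle,numpy as np
from scipy.optimize import least_squares
from h import *
d=pickle.load(open("s0.pkl","rb"));T,S=d["top"],d["side"]
tp=np.array([[292.5,237.9],[363,248.1],[295.5,162.6],[375,174.9]])
sp=np.array([[300.5,166.6],[319.4,194.5],[230.9,199.6],[243.5,238.6],[318.5,232]])
# triangulate bar middle (ends matched: top L = +y; side 2nd = +y)
for a,b in((0,1),(1,0)):
    c1,v1=ray(T,tp[a]);c2,v2=ray(S,sp[b]);q=np.linalg.lstsq(np.c_[v1[0],-v2[0]],c2-c1,rcond=None)[0]
    print("bar end",c1+q[0]*v1[0],"gap",np.linalg.norm(c1+q[0]*v1[0]-c2-q[1]*v2[0]))
def f(p):
    x,y,t,a,h=p
    B=lambda sx,sy:[a+70*sx/1e3,.078*sy,.102]
    b=[[-.072,.06,h],[-.072,-.06,h]]
    e1=proj(T,station(x,y,t,b+[B(1,1),B(1,-1)]))-tp
    e2=proj(S,station(x,y,t,b[::-1]+[B(1,-1),B(1,1),B(-1,1)]))-sp
    return np.r_[e1,e2].ravel()
o=least_squares(f,[.5,0,0,0,.164],loss="soft_l1");print(o.x,f(o.x).round(1).reshape(-1,2).tolist())
print("mouse",atz(T,[[399,180],[399,232],[385,206],[414,206]],.02).round(3).tolist())
print("filter",atz(T,[[252,210]],.072),"carton",atz(T,[[271,251]],.02),"calc",atz(T,[[343,278],[346,249],[340,307]],.018).round(3).tolist())
E
```

```text
bar end [0.43903465 0.11562456 0.16497492] gap 0.0009893880176900685
bar end [ 0.4209057  -0.00966362  0.16341573] gap 0.003508981313893116
[ 5.00630639e-01  4.43925689e-02 -1.57217359e-01  1.09393873e-04
  1.65273392e-01] [[0.4, 0.1], [-3.3, 0.5], [-0.5, 0.4], [0.0, 0.4], [-0.1, 0.2], [-0.7, -0.3], [-1.4, -1.2], [-0.7, 0.8], [0.6, -2.3]]
mouse [[0.557, -0.109, 0.02], [0.447, -0.108, 0.02], [0.502, -0.08, 0.02], [0.502, -0.14, 0.02]]
filter [[0.49213533 0.19638002 0.072     ]] carton [[0.40735782 0.16076566 0.02      ]] calc [[0.351, 0.009, 0.018], [0.411, 0.003, 0.018], [0.29, 0.016, 0.018]]
```

The bar triangulates to z ≈ 0.164. The station is at (0.501, 0.044) with yaw −0.157, so the middle of the bar is at about (0.430, 0.056). Next I move above the bar: 16 rows of shift first, then turn the tool so it closes along the station's x.

```bash
python3 -m crank '[[0,-2.35,-2.73,-0.3,0],[0,-2.35,-2.73,-0.3,0],[0,-2.35,-2.73,-0.3,0],[0,-2.35,-2.73,-0.3,0],[0,-2.35,-2.73,-0.3,0],[0,-2.35,-2.73,-0.3,0],[0,-2.35,-2.73,-0.3,0],[0,-2.35,-2.73,-0.3,0]]' 20
python3 -m crank '[[0,-2.35,-2.73,0,0],[0,-2.35,-2.73,0,0],[0,-2.35,-2.73,0,0],[0,-2.35,-2.73,0,0],[0,-2.35,-2.73,0,0],[0,-2.35,-2.73,0,0],[0,-2.35,-2.73,0,0],[0,-2.35,-2.73,0,0]]'
python3 -m crank '[[0,0,0,0,0.12],[0,0,0,0,0.12],[0,0,0,0,0.12],[0,0,0,0,0.12],[0,0,0,0,0.12],[0,0,0,0,0.12],[0,0,0,0,0.12],[0,0,0,0,0.12]]'
python3 -m crank '[[0,0,0,0,0.12],[0,0,0,0,0.12],[0,0,0,0,0.12],[0,0,0,0,0.023],[0,0,0,0,0],[0,0,0,0,0],[0,0,0,0,0],[0,0,0,0,0]]'
```

```text
time_s: 0.77
tool_pos: [0.3362, 0.3277, 0.2523]
eef_rot: [-3.141, -0.0, 2.757]
contact_force: [1.1, 0.5, -0.1]
opening: 1.0
finger_force: 0.0
time_s: 1.43
tool_pos: [0.4285, 0.0547, 0.2524]
eef_rot: [3.141, 0.0, 2.757]
contact_force: [1.0, 0.1, -0.2]
opening: 1.0
finger_force: 0.0
time_s: 2.1
tool_pos: [0.4282, 0.0564, 0.2521]
eef_rot: [-3.141, -0.0, 1.791]
contact_force: [0.1, -0.3, -0.2]
opening: 1.0
finger_force: 0.0
time_s: 2.77
tool_pos: [0.4285, 0.0564, 0.2526]
eef_rot: [-3.142, 0.0, 1.415]
contact_force: [-0.5, -0.3, 0.2]
opening: 0.999
finger_force: 0.0
```

```bash
python3 - <<'E'
from plant import r
from h import *
s=r.snapshot("wrist");cv2.imwrite("pics/w1.png",s["image"][:,:,::-1])
print("pred bar ends, mid",proj(s,station(.501,.0444,-.157,[[-.072,.06,.165],[-.072,-.06,.165],[-.072,0,.165]])).round(1).tolist())
R=cv2.Rodrigues(s["rvec"])[0];print("cam at",-R.T@s["tvec"])
E
```

```text
pred bar ends, mid [[281.9, 150.7], [281.5, 287.4], [281.7, 223.4]]
cam at [0.44079245 0.13217114 0.40948595]
```

View pics/w1.png

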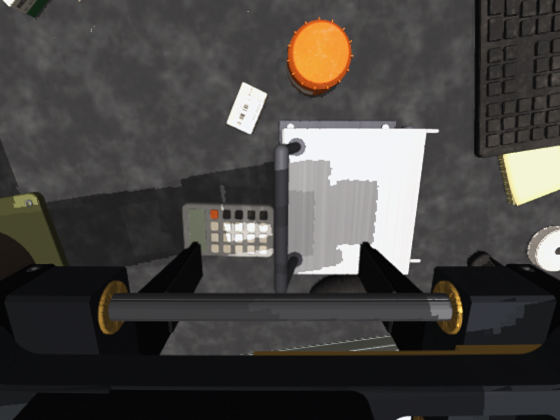

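The bar appears at column 281, rows 147–290, matching the prediction (281.7), and it is centred between the fingertips at (200,245) and (362,245). I'll lower the tool and grip.

```bash
python3 -m crank '[[0,0,0,3.1,0],[0,0,0,3.1,0],[0,0,0,2.9,0],[0.2,0,0,0.3,0],[1,0,0,0,0],[1,0,0,0,0],[1,0,0,0,0],[1,0,0,0,0]]' 20
python3 -m crank '[[1,0,0,0,0],[1,0,0,0,0],[1,0,0,0,0],[1,0,0,0,0],[1,0,0,0,0],[1,0,0,0,0],[1,0,0,0,0],[1,0,0,0,0]]'
python3 - <<'E'
import numpy as np
# arc increments: guard angle steps; tool y=+station x, tool z=-z; cm, from grip point at angle 0
th=np.arange(0,1.721,.086/1.0);a0=np.arctan2(.130,-.150)
p=198/10*np.c_[np.cos(a0-th),np.sin(a0-th)];d=np.diff(p,axis=0)
print(len(d));print(np.c_[th[1:],d[:,0],-d[:,1]].round(2).tolist())
E
```

```text
time_s: 3.48
tool_pos: [0.43, 0.0565, 0.1611]
eef_rot: [3.138, -0.001, 1.414]
contact_force: [-0.1, -1.3, -0.0]
opening: 0.706
finger_force: 0.0
time_s: 4.15
tool_pos: [0.4285, 0.0565, 0.1586]
eef_rot: [-3.141, 0.0, 1.414]
contact_force: [0.3, -0.4, 0.8]
opening: 0.148
finger_force: 0.0
20
[[0.09, 1.17, -1.24], [0.17, 1.27, -1.13], [0.26, 1.36, -1.02], [0.34, 1.45, -0.9], [0.43, 1.52, -0.77], [0.52, 1.58, -0.64], [0.6, 1.63, -0.5], [0.69, 1.66, -0.36], [0.77, 1.69, -0.21], [0.86, 1.7, -0.07], [0.95, 1.7, 0.08], [1.03, 1.69, 0.22], [1.12, 1.66, 0.37], [1.2, 1.62, 0.51], [1.29, 1.57, 0.65], [1.38, 1.51, 0.78], [1.46, 1.44, 0.91], [1.55, 1.36, 1.03], [1.63, 1.26, 1.14], [1.72, 1.16, 1.24]]
```

Opening 0.148 is about 14 mm and still closing. I'll let it finish first.

```bash
python3 -m crank '[[1,0,0,0,0],[1,0,0,0,0],[1,0,0,0,0],[1,0,0,0,0],[1,0,0.6,-0.62,0],[1,0,0.6,-0.62,0],[1,0,0.63,-0.57,0],[1,0,0.64,-0.56,0]]'
```

```text
time_s: 4.82
tool_pos: [0.4528, 0.0525, 0.1828]
eef_rot: [-3.139, 0.0, 1.414]
contact_force: [-1.6, -0.3, -2.4]
opening: 0.118
finger_force: 20.0
```

The bar is gripped (20 N, 11 mm opening) and the guard is rising with about 3 N. I'll keep following the arc.

```bash
python3 -m crank '[[1,0,1.36,-1.02,0],[1,0,1.45,-0.9,0],[1,0,1.52,-0.77,0],[1,0,1.58,-0.64,0],[1,0,1.63,-0.5,0],[1,0,1.66,-0.36,0],[1,0,0,0,0],[1,0,0,0,0]]'
```

```text
time_s: 5.48
tool_pos: [0.5454, 0.0375, 0.2269]
eef_rot: [3.139, 0.001, 1.413]
contact_force: [-2.7, -2.1, 6.9]
opening: 0.12
finger_force: 20.0
```

```bash
python3 -m crank '[[1,0,1.69,-0.21,0],[1,0,1.7,-0.07,0],[1,0,1.7,0.08,0],[1,0,1.69,0.22,0],[1,0,1.66,0.37,0],[1,0,1.62,0.51,0],[1,0,0,0,0],[1,0,0,0,0]]'
```

```text
time_s: 6.15
tool_pos: [0.6437, 0.0216, 0.2158]
eef_rot: [3.141, 0.001, 1.414]
contact_force: [1.2, -4.5, 0.3]
opening: 0.121
finger_force: 20.0
```

```bash
python3 -m crank '[[1,0,1.57,0.65,0],[1,0,1.51,0.78,0],[1,0,1.44,0.91,0],[1,0,1.36,1.03,0],[1,0,0.63,0.57,0],[1,0,0,0,0],[1,0,0,0,0],[1,0,0,0,0]]'; python3 - <<'E'
from plant import r
import cv2
cv2.imwrite("pics/s2.png",r.snapshot("side")["image"][:,:,::-1])
E
```

```text
time_s: 6.82
tool_pos: [0.7072, 0.0117, 0.1766]
eef_rot: [3.141, 0.001, 1.414]
contact_force: [1.5, -5.6, 0.6]
opening: 0.12
finger_force: 20.0
```

View pics/s2.png

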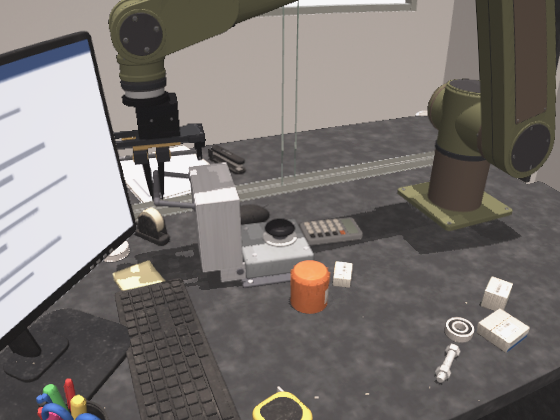

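The guard stands at about 1.6 rad, with the hood upright at (215,220) and the button exposed at (281,232). I'll open partway to about 40 mm, then lift straight off.

```bash
python3 -m crank '[[0.58,0,0,0,0],[0.58,0,0,0,0],[0.58,0,0,0,0],[0.58,0,0,0,0],[0.58,0,0,0,0],[0.58,0,0,-0.5,0],[0.58,0,0,-1,0],[0.58,0,0,-1,0]]'
python3 -m crank '[[0.58,0,0,-2,0],[0.58,0,0,-3,0],[0.58,0,0,-3,0],[0.58,0,0,-3,0],[1,0,0,-2,0],[1,0,0,0,0],[1,0,0,0,0],[1,0,0,0,0]]'; python3 - <<'E'
from plant import r
import cv2
cv2.imwrite("pics/s3.png",r.snapshot("side")["image"][:,:,::-1])
E
```

```text
time_s: 7.53
tool_pos: [0.7073, 0.0121, 0.2014]
eef_rot: [-3.141, 0.001, 1.413]
contact_force: [2.5, -2.8, -2.1]
opening: 0.42
finger_force: 0.0
time_s: 8.2
tool_pos: [0.7066, 0.0046, 0.3346]
eef_rot: [3.139, 0.01, 1.403]
contact_force: [-9.2, -22.4, 4.1]
opening: 0.197
finger_force: 0.0
```

View pics/s3.png

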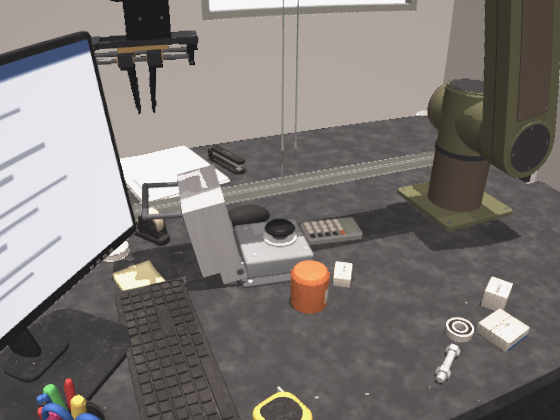

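The guard rests open at its stop, hood at (210,225) and bar at (145,200). The 22 N sideways force means the gripper is brushing the monitor, so I'm backing away at once toward −y and −x, and on to above the button.

```bash
python3 -m crank '[[1,-1.5,-1,0,0],[1,-1,-2.5,0,0],[1,0,-3,0,0],[1,0,-3.5,0,0],[1,0,-3.5,0,0],[1,0,-3.5,0,0],[1,1.2,-3,0,0],[1,1.3,-2.4,0,0]]'
```

```text
time_s: 8.92
tool_pos: [0.4843, 0.0475, 0.3328]
eef_rot: [3.139, -0.001, 1.413]
contact_force: [0.2, 0.2, 0.5]
opening: 0.005
finger_force: 0.0
```

```bash
python3 -m crank '[[1,0,0,0,-0.12],[1,0,0,0,-0.12],[1,0,0,0,-0.12],[1,0,0,0,-0.12],[1,0,0,0,-0.12],[1,0,0,0,-0.12],[1,0,0,0,-0.12],[1,0,0,0,-0.12]]'
python3 -m crank '[[1,0,0,2,-0.12],[1,0,0,3,-0.12],[1,0,0,3,-0.12],[1,0,0,3,-0.12],[1,0,0,3,-0.12],[1,0,0,3,0],[1,0,0,3,0],[1,0,0,0,0]]'; python3 - <<'E'
from plant import r
import cv2
a=r.snapshot("side")["image"];b=r.snapshot("top")["image"]
f=lambda i:cv2.resize(i,(400,400),interpolation=cv2.INTER_CUBIC)
import numpy as np
cv2.imwrite("pics/s4.png",np.hstack([f(a[80:300,150:370]),f(b[80:300,220:440])])[:,:,::-1])
E
```

```text
time_s: 9.58
tool_pos: [0.4862, 0.0474, 0.3327]
eef_rot: [3.14, 0.001, 2.38]
contact_force: [-0.1, 0.6, -0.6]
opening: 0.008
finger_force: 0.0
time_s: 10.25
tool_pos: [0.4823, 0.0474, 0.1258]
eef_rot: [-3.14, -0.01, 2.974]
contact_force: [-0.6, 0.3, -1.3]
opening: 0.002
finger_force: 0.0
```

View pics/s4.png

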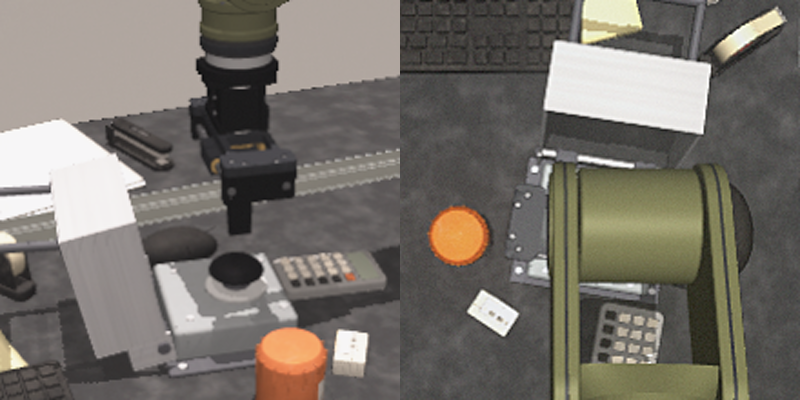

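The closed fingers stand over the button (side crop: tip at (238,232), button at (236,268)). The guard is open, and the filter, carton and calculator haven't moved. Now I press.

```bash
python3 -m crank '[[1,0,0,1.5,0],[1,0,0,1,0],[1,0,0,0.6,0],[1,0,0,0.5,0],[1,0,0,0.4,0],[1,0,0,0,0],[1,0,0,0,0],[1,0,0,0,0]]'
```

```text
time_s: 11.02
tool_pos: [0.4865, 0.0473, 0.0915]
eef_rot: [3.141, 0.0, 2.974]
contact_force: [-0.7, 0.2, 1.2]
opening: 0.002
finger_force: 0.6
```

Contact at 1.2 N, z 0.0915. I'll press another 9–10 mm and watch the force.

```bash
python3 -m crank '[[1,0,0,0.3,0],[1,0,0,0.3,0],[1,0,0,0.2,0],[1,0,0,0.1,0],[1,0,0,0,0],[1,0,0,0,0],[1,0,0,0,0],[1,0,0,0,0]]'
```

```text
time_s: 11.68
tool_pos: [0.487, 0.0473, 0.084]
eef_rot: [3.142, 0.001, 2.974]
contact_force: [-5.0, -0.1, 13.2]
opening: 0.005
finger_force: 6.8
```

13 N is well above the 5 N spring, so the button is at its bottom stop. I'll lift off and check.

```bash
python3 -m crank '[[1,0,0,-0.5,0],[1,0,0,-1,0],[1,0,0,-2,0],[1,0,0,-3,0],[1,0,0,-3,0],[1,0,0,-3,0],[1,0,0,-3,0],[1,0,0,-2,0]]'
python3 -m crank '[[1,0,0,0,0],[1,0,0,0,0],[1,0,0,0,0],[1,0,0,0,0],[1,0,0,0,0],[1,0,0,0,0],[1,0,0,0,0],[1,0,0,0,0]]'; python3 - <<'E'
from plant import r
import cv2
cv2.imwrite("pics/s5.png",r.snapshot("side")["image"][:,:,::-1])
E
```

```text
time_s: 12.35
tool_pos: [0.4868, 0.0473, 0.2601]
eef_rot: [3.141, 0.003, 2.974]
contact_force: [0.3, -0.0, -0.9]
opening: 0.005
finger_force: 0.0
time_s: 13.02
tool_pos: [0.4861, 0.0473, 0.2563]
eef_rot: [-3.141, -0.001, 2.974]
contact_force: [0.1, 0.5, 0.2]
opening: -0.001
finger_force: 0.0
```

View pics/s5.png

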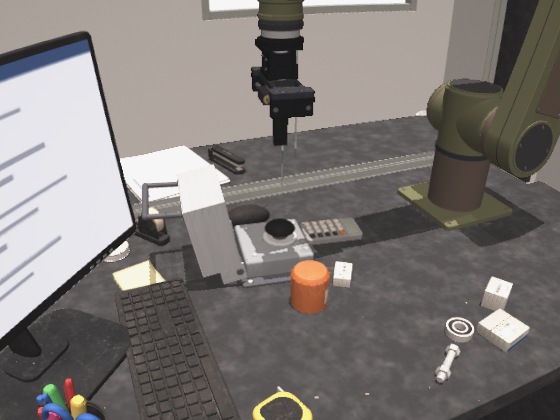

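The guard is open at (210,225), the button is up at (280,229), the bystanders are in place and the gripper is clear of everything.

```bash
python3 -c "
from plant import r
print(r.sign_off())"
```

```text
the job is handed in; nothing more can be done
None
```

I handed the job in at about 13 s: the guard is open at its stop, the button was pressed fully down (13 N) and came back up, the bystanders look unmoved and the robot is clear, though the gripper brushed the monitor (about 24 N, limit 40 N) while lifting off the guard; the hand-in returned no verdict.

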